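# Load the sample carrier under the spring-closed light flap of the measuring bay

### The job

Load the measuring bay: with one fingertip press down the flap's long bar and keep it down so that the spring-closed flap stays open, while the other fingertip pushes the sample carrier by its upright rear plate in under the flap until it is fully home against the end stop. Then let the bar up so that the flap shuts by itself over the carrier, and leave the hand clear. The carrier is only pushed, never lifted or tipped, and the other things on the table stay where they are.

Things in the scene. Friction and masses are not known exactly. Their poses are not given: they have to be found in the camera images.
- bay: Measuring bay, fixed: grey base plate 206 x 56 mm, top at z = 6 mm, two guide rails along x (inner faces y = -21 and +21 mm, tops z = 16 mm), white lens housing 75 x 70 x 44 mm at the far end. Origin on the table under the middle of the mouth; x points inward, the way the carrier is pushed, y left, z up. Plate from x = -145 to +61 mm.
- stop (a point): Middle of the end stop's face inside the bay, at bay x = 50, y = 0, z = 18 mm. The carrier's front face meets it when home; the carrier's origin is then at bay x = 13 mm.
- skirt (a point): Middle of the lower edge of the flap's front skirt, moving with the flap. Dark steel flap, 50 x 48 mm, roofs the channel from bay x = 0 to 50 mm; shut, it is 37 mm high and the skirt (bay x = 0 to 3 mm) hangs to z = 19 mm, so the carrier's block cannot pass. With the joint above 0.5 it passes freely.
- hinge (a point): Front end of the flap's hinge line, at bay x = 0, y = -26, z = 32 mm; the hinge runs along bay x, and this point's frame turns with the flap. The press bar's centre line is at y = -34, z = +12 mm in it: shut, the bar's centre is at bay y = -60, z = 44 mm; at joint 0.75 it is at bay y = -59, z = 18 mm.
- bar_front (a point): Front free end, on the centre line, of the press bar that opens the flap: round steel, diameter 10 mm, along bay x from -155 (this point) to +52 mm, right (-y) of the channel, fixed to the flap and turning with it. Its arms join it at bay x = 8 and 44 mm; in front of the mouth a fingertip can slide along its top while keeping it down.
- flap (a joint): Opening angle of the flap about its hinge, rad: 0 shut, 1.0 fully open (hard limit). Grows as the bar is pressed down. A spring shuts it: about 2 N on the bar to start, 4 to 5 N at 0.75.
- carrier: Loose aluminium sample carrier, about 0.26 kg, 74 x 36 mm, lying between the rails in front of the mouth. Origin at the centre of its underside; x to its front (inward), z up. A block 22 mm high (x = -3 to +37 mm), a low tongue 8 mm high (x = -31 to -3 mm) and an upright push plate 32 mm high (x = -37 to -31 mm).
- carrier_push (a point): Centre of the rear face of the carrier's push plate, the face to push: carrier x = -37 mm, 16 mm above its underside (22 mm above the table). The plate is 36 mm wide, its top 38 mm above the table. With the carrier home it stays outside, 24 mm in front of the mouth, and the skirt drops over the tongue behind the block.
- ring_gauge: Bystander: steel ring gauge, outside diameter 60, 18 mm high, left of the bay; origin at the centre of its underside.
- plug_gauge: Bystander: upright steel plug gauge, diameter 32, 48 mm high, left of the bay; origin at the centre of its underside.
- stepped_block: Bystander: stepped steel block 50 x 36 x 26 mm, right of the bay; origin at the centre of its underside.
- weight: Bystander: brass weight with a knob, diameter 38, 44 mm high, right of the bay; origin at the centre of its underside.
- mouse: Bystander: black computer mouse 105 x 60 x 30 mm, far left; origin at the centre of its underside.
- gauge_box: Bystander: shut wooden gauge box 100 x 130 x 45 mm, far right; origin at the centre of its underside.
- dust_brush: Bystander: dusting brush 170 mm long, lying far right; origin on its underside.
Not all that is in view belongs to the job. What is shaped like the carrier but red or turquoise is not meant.

How it is judged:
By the outcome, as a careful person would: the job done as asked, in the order asked, and still so for the second after the job is handed in, with the robot touching nothing.
It also fails if it takes over 40 s, if anything falls off the work surface, if the arm or the gripper's body presses on something with over 40 N, if the wrist force passes 120 N, or if a joint passes its speed limit or range.

### The arm

A 7-joint arm with a two-finger parallel gripper is mounted at the origin on the work surface. World frame = base frame: x ahead of the robot, y to its left, z up, the work surface at z = 0. Lengths are in m, angles in rad, forces in N, time in s.
With the tool pointing down it reaches from about 0.35 to 0.9 m from the base axis. Payload 8.1 kg.
Tool frame: the origin (TCP) lies between the finger pads; the fingertips stand 19 mm ahead of it and the grasp point (between the pads) is the TCP; y points along the fingers, x is the direction in which the jaws open and shut, and the axes are right-handed (so a half turn about y gives the same grasp; the last joint's range is limited). The gripper opens to 92 mm and grips with 3 to 60 N. Pads are 19 mm wide; open, the fingers measure 130 mm over their backs; the gripper's body (75 mm by 190 mm) begins 47 mm behind the grasp point.
Start: joints at [1.167, 0.434, 0.025, 1.573, -0.012, 1.134, -0.075], TCP at [0.185, -0.597, 0.246] pointing down, gripper open.
Joint ranges: [-2.62, 2.62], [-0.44, 2.09], [-1.27, 1.32], [0.08, 2.57], [-1.32, 4.46], [0.12, 2], [-2.74, 2.74]. Speed limits (rad/s): [2.22, 2.22, 3.01, 3.01, 3.14, 3.14, 3.14].

### API

Orientations are given as a rotation vector (axis times angle).
In Python, from cell import arm gives the robot as it stands.
- The arm moves only by the tool move_arm, never from a script. Its argument "series" is a list of rows, each an object of numbers: "x", "y", "z": the shift along the tool's x, y, z in cm; "rx", "ry", "rz": the turn, a rotation vector about the tool's x, y, z in rad. In form: [{"x": .., "y": .., "z": .., "rx": .., "ry": .., "rz": ..}, ...]. A call has 1 to 12 rows; each row shifts and turns the pose as measured when the row begins, along the tool's axes as they then stand; what a row does not reach is not made up. A row lasts 1/8 s, in which the tool goes at most 62.5 mm and 10.7 degrees, less where a joint would pass 70% of its speed; a pose out of reach is approached as far as the arm can. A call is refused whole if a number of a shift passes 6.25 or a number of a turn 0.188, either way. A call with a gripper value outside its range is refused whole. "jaw" is the finger opening in cm, from 0 to 9.18, set as the call begins (left out, the last holds). The fingers move at their own pace and stop on an object; "newtons" is the grip in N (left out, the last holds). Time passes only in rows, so rows that do not move let the fingers close. It gives the time, the measured TCP pose, the force and the opening at its end, in the units of the state.
- arm.observe(): the state, without advancing time (a new reading comes with each control period).
- arm.get_image(name): name is "side" or "top"; returns the picture (420x560x3 uint8, blue, green, red); there is no depth.
- arm.camera_params(name): a dict with "K" (3x3 intrinsics, pixels), "k1" (the pictures are not rectified: a ray, as slopes to the right and down, at radius r is drawn at 1 + k1 r^2 times it, then the intrinsics apply), "R" (3x3) and "t" (3): a world point X has camera coordinates R X + t. Camera axes: x right, y down, z forward; pixel columns grow to the right and rows downward; lengths in m; the calibration is good to about 2 mm. A picture is of the moment at which its call begins. camera_params takes no time and is no camera call.
- arm.sign_off(): hands the job in, once; it reports no verdict.
The state is a dict: "clock": time; "joints": joint angles; "dq": joint speeds; "joint_efforts": joint torques, N m; "position": TCP position; "ee_rot": TCP orientation; "force": force on the tool from outside, world axes, zero at the start; "ft_torque": the same for the moment, N m; "width": opening from 0.0 (shut) to 1.0 (fully open).
Only numpy, scipy, OpenCV 4.12 (cv2) and the standard library are available. Lean on these libraries where they do the work, as an engineer would, in place of code of your own. Each camera call takes 0.05 s, during which the arm holds its last target.

## Working session

There is one attempt and no reset: what is moved stays moved. The work goes in short steps, Python scripts to look and compute and a tool call to move; the robot and the scene stay as the last step left them, time stands still between calls to the robot, and variables do not carry over. Pictures are saved under pics/ and viewed, and the job is handed in when it is done.

Besides the shell and the picture viewer there is one more tool, called after ">>>" as name(argument=value, ...), one argument or row to a line, values as JSON. move_arm: Moves the arm, as the interface text tells. Its arguments: {"type":"object","properties":{"series":{"type":"array","items":{"type":"object","properties":{"x":{"type":"number"},"y":{"type":"number"},"z":{"type":"number"},"rx":{"type":"number"},"ry":{"type":"number"},"rz":{"type":"number"}}}},"jaw":{"type":"number"},"newtons":{"type":"number"}},"required":["series"]}

```bash
ls; mkdir -p pics; python3 - <<'E'
from cell import arm
import cv2
print(arm.observe())
for n in("side","top"):
    im=arm.get_image(n); cv2.imwrite(f"pics/{n}0.png",im); print(n,arm.camera_params(n))
E
```

```text
pics
{'clock': 0.0, 'joints': array([ 1.16739662,  0.43523782,  0.0249734 ,  1.5741408 , -0.01158193,
        1.13398531, -0.0751178 ]), 'dq': array([ 0.00019316, -0.00024314, -0.00212786,  0.00155887, -0.00086177,
        0.0002451 ,  0.0009283 ]), 'joint_efforts': array([ 1.86743625e-05, -6.67851663e+01,  9.84855630e-01, -3.14455962e+01,
       -6.07184717e-02,  4.30668646e-02,  1.61295757e-04]), 'position': array([ 0.18496922, -0.5964768 ,  0.24491884]), 'ee_rot': array([-1.33573253,  0.98591717, -0.98359289]), 'force': array([ 0.48926165, -0.81301011, -0.18297342]), 'ft_torque': array([ 0.02407608,  0.02073308, -0.00350785]), 'width': 1.0009457869312903}
side {'K': array([[435.92214198,   0.        , 280.19080868],
       [  0.        , 435.92214198, 209.70058622],
       [  0.        ,   0.        ,   1.        ]]), 'k1': -0.00042971230221928986, 'R': array([[-0.95971804, -0.2803384 , -0.01875255],
       [-0.18101765,  0.6679853 , -0.72182287],
       [ 0.2148811 , -0.68935189, -0.69182374]]), 't': array([0.50892271, 0.13738231, 1.07214306])}
top {'K': array([[491.05749713,   0.        , 281.93244441],
       [  0.        , 491.05749713, 212.71748546],
       [  0.        ,   0.        ,   1.        ]]), 'k1': -0.16428191241413373, 'R': array([[-0.02536196, -0.99966082, -0.00591779],
       [-0.99374986,  0.02585485, -0.10859436],
       [ 0.10871053,  0.00312663, -0.99406853]]), 't': array([0.00399968, 0.556369  , 1.41810666])}
```

View pics/side0.png

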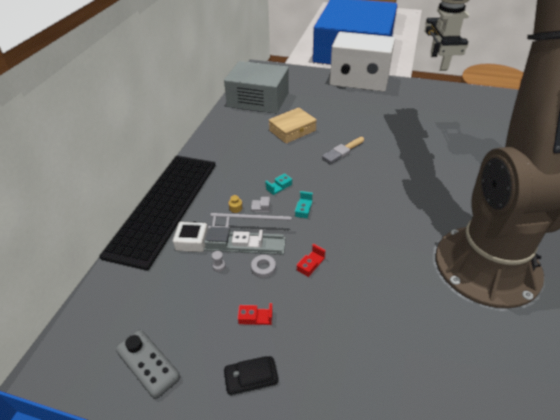

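View pics/top0.png

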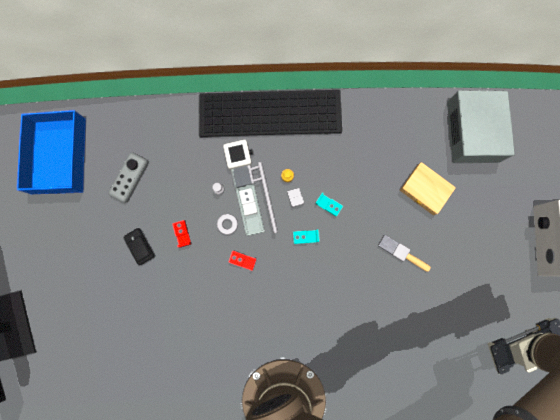

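```bash
python3 - <<'E'
import cv2
a=cv2.imread("pics/top0.png")[130:250,200:350]; cv2.imwrite("pics/topc.png",cv2.resize(a,None,fx=5,fy=5,interpolation=cv2.INTER_CUBIC))
a=cv2.imread("pics/side0.png")[170:280,165:325]; cv2.imwrite("pics/sidec.png",cv2.resize(a,None,fx=5,fy=5,interpolation=cv2.INTER_CUBIC))
E
```

```text
(no output)
```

View pics/topc.png

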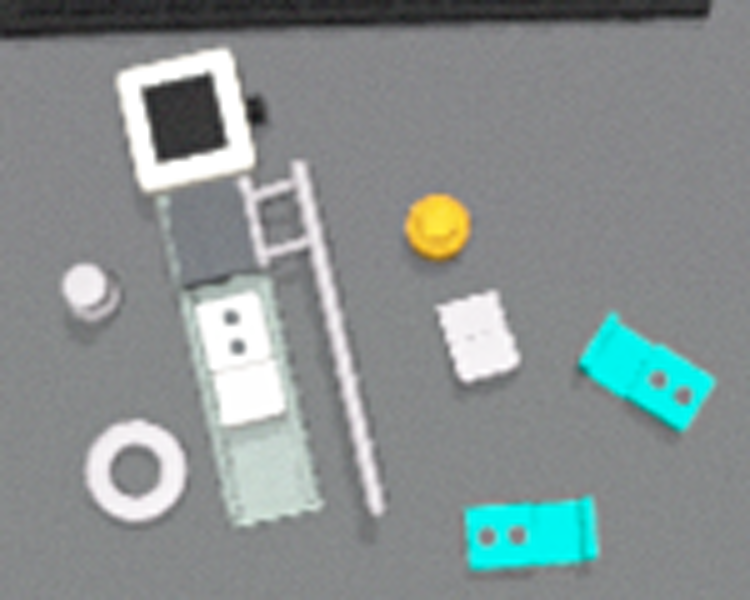

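View pics/sidec.png

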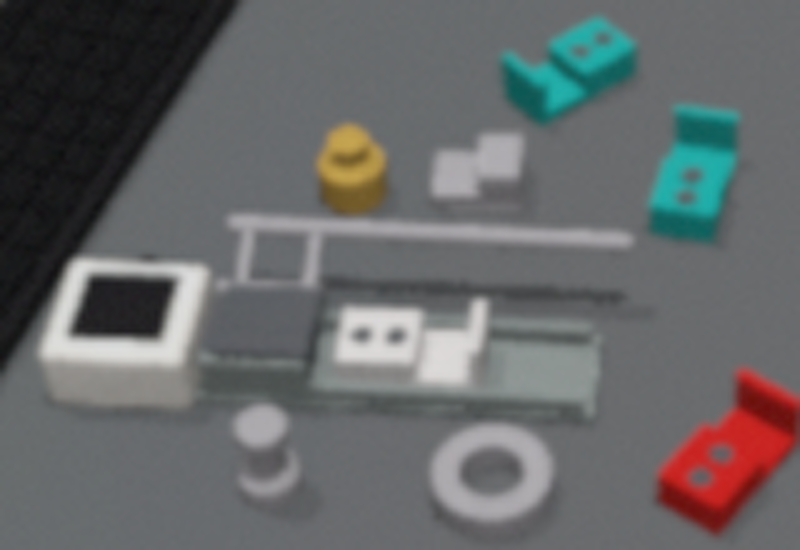

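```bash
cat > h.py <<'E'
import numpy as np
from cell import arm
from scipy.optimize import least_squares
from scipy.spatial.transform import Rotation as Rn
C={n:arm.camera_params(n) for n in("side","top")}
def proj(n,X):
    c=C[n];p=np.atleast_2d(X)@c["R"].T+c["t"];s=p[:,:2]/p[:,2:];s=s*(1+c["k1"]*(s**2).sum(1))[:,None]
    return s@c["K"][:2,:2].T+c["K"][:2,2]
def b2w(P,q):
    c,s=np.cos(q[2]),np.sin(q[2]);P=np.atleast_2d(P)/1000
    return np.c_[q[0]+c*P[:,0]-s*P[:,1],q[1]+s*P[:,0]+c*P[:,1],P[:,2]]
def full(n,c,off,f=5): return np.array(off)+(np.array(c)+.5)/f-.5
E
cat > fit.py <<'E'
from h import *
T=(200,130);S=(165,170)
O=[("top",(376,514),T,(-155,-60,44)),("top",(298,162),T,(52,-60,44)),("side",(632,240),S,(-155,-60,44)),("side",(230,220),S,(52,-60,44)),
("top",(235,525),T,(-145,28,6)),("top",(322,508),T,(-145,-28,6)),("top",(266,258),T,(4,-26,32))]
def r(q): return np.concatenate([(proj(n,b2w(P,q))[0]-full(n,c,o)) for n,c,o,P in O])
s=least_squares(r,[.55,.05,0.1]);print(s.x,np.round(s.fun.reshape(-1,2),2))
q=s.x
# carrier: block front top corners, rear plate top
OC=[("top",(195,303),T,(37,18,28)),("top",(259,291),T,(37,-18,28)),("top",(222,428),T,(-37,18,38)),("top",(286,413),T,(-37,-18,38)),("side",(487,300),S,(-37,-18,38))]
def rc(v): return np.concatenate([(proj(n,b2w(np.array(P)+[v[0],v[1],0],q))[0]-full(n,c,o)) for n,c,o,P in OC])
s=least_squares(rc,[-60,0]);print(s.x,np.round(s.fun.reshape(-1,2),2))
st=arm.observe();print(Rn.from_rotvec(st["ee_rot"]).as_matrix().round(3))
E
python3 fit.py
```

```text
[0.64200561 0.09929831 0.19386293] [[ 0.42 -1.29]
 [ 0.93  0.97]
 [-1.7   0.46]
 [ 1.    0.53]
 [-0.59  0.54]
 [ 0.3  -0.12]
 [-0.22  0.54]]
[-50.35356965   0.19670004] [[ 0.79  0.6 ]
 [-0.2   0.38]
 [ 0.29 -0.61]
 [-0.54 -0.26]
 [-0.15  0.34]]
[[ 0.296 -0.001  0.955]
 [-0.955  0.001  0.296]
 [-0.001 -1.    -0.   ]]
```

```bash
cat > st.py <<'E'
from h import *
q=[0.64200561,0.09929831,0.19386293]
s=arm.observe();p=s["position"];c,si=np.cos(q[2]),np.sin(q[2])
M=np.array([[c,-si,0],[si,c,0],[0,0,1]])
print("t",s["clock"],"bay TCP mm",((M.T@(p-[q[0],q[1],0]))*1000).round(1),"tipz",round(p[2]*1000-19,1))
print("tool in bay\n",(M.T@Rn.from_rotvec(s["ee_rot"]).as_matrix()).round(3),"F bay",(M.T@s["force"]).round(2),"w",s["width"],s["joints"].round(2))
E
python3 st.py
```

```text
t 0.1 bay TCP mm [-582.5 -594.8  245. ] tipz 226.0
tool in bay
 [[ 0.107 -0.     0.994]
 [-0.994  0.001  0.107]
 [-0.001 -1.    -0.   ]] F bay [-0.45 -0.55 -0.13] w 1.0005576273730072 [ 1.17  0.44  0.03  1.57 -0.01  1.13 -0.08]
```

>>> move_arm(
  series=[
    {"ry": 0.107},
    {"x": -3},
    {"x": -6},
    {"x": -6},
    {"x": -6},
    {"x": -6},
  ],
  jaw=4.1,
)

```text
invalid input
```

```bash
python3 st.py
```

```text
t 0.1 bay TCP mm [-582.5 -594.8  245. ] tipz 226.0
tool in bay
 [[ 0.107 -0.     0.994]
 [-0.994  0.001  0.107]
 [-0.001 -1.    -0.   ]] F bay [-0.45 -0.55 -0.13] w 1.0005576273730072 [ 1.17  0.44  0.03  1.57 -0.01  1.13 -0.08]
```

>>> move_arm(
  series=[
    {"x": 0, "y": 0, "z": 0, "rx": 0, "ry": 0.107, "rz": 0},
    {"x": -3, "y": 0, "z": 2, "rx": 0, "ry": 0, "rz": 0},
    {"x": -5, "y": 0, "z": 3, "rx": 0, "ry": 0, "rz": 0},
    {"x": -5, "y": 0, "z": 3, "rx": 0, "ry": 0, "rz": 0},
  ],
  jaw=4.1,
  newtons=20,
)

```text
clock: 0.6
position: [0.2376, -0.453, 0.2427]
ee_rot: [-1.29, 1.076, -1.069]
force: [2.3, -0.6, 0.8]
width: 0.621
```

```bash
python3 st.py
```

```text
t 0.6 bay TCP mm [-503.3 -464.   242.7] tipz 223.7
tool in bay
 [[-0.01  -0.003  1.   ]
 [-1.     0.003 -0.01 ]
 [-0.003 -1.    -0.003]] F bay [ 2.18 -1.02  0.76] w 0.620574755019296 [ 0.98  0.26  0.    1.85  0.    1.04 -0.41]
```

>>> move_arm(
  series=[
    {"x": -4.2, "y": 0.3, "z": 3.5, "rx": 0, "ry": 0, "rz": 0},
    {"x": -4.2, "y": 0.3, "z": 3.5, "rx": 0, "ry": 0, "rz": 0},
    {"x": -4.2, "y": 0.3, "z": 3.5, "rx": 0, "ry": 0, "rz": 0},
    {"x": -4.2, "y": 0.3, "z": 3.5, "rx": 0, "ry": 0, "rz": 0},
    {"x": -4.2, "y": 0.3, "z": 3.5, "rx": 0, "ry": 0, "rz": 0},
    {"x": -4.2, "y": 0.3, "z": 3.5, "rx": 0, "ry": 0, "rz": 0},
    {"x": -4.2, "y": 0.3, "z": 3.5, "rx": 0, "ry": 0, "rz": 0},
    {"x": -4.2, "y": 0.3, "z": 3.5, "rx": 0, "ry": 0, "rz": 0},
    {"x": -4.2, "y": 0.3, "z": 3.5, "rx": 0, "ry": 0, "rz": 0},
    {"x": 0, "y": 0, "z": 0, "rx": 0, "ry": 0, "rz": 0},
  ],
)

```text
clock: 1.85
position: [0.4836, -0.0042, 0.2146]
ee_rot: [-1.291, 1.074, -1.066]
force: [0.2, -1.5, 0.7]
width: 0.444
```

```bash
python3 st.py
```

```text
t 1.85 bay TCP mm [-175.4  -71.   214.6] tipz 195.6
tool in bay
 [[-0.006 -0.002  1.   ]
 [-1.     0.005 -0.006]
 [-0.005 -1.    -0.002]] F bay [-0.07 -1.52  0.68] w 0.44393176876475465 [ 0.2   0.27 -0.36  1.92  0.11  0.97 -1.6 ]
```

>>> move_arm(
  series=[
    {"x": -2.1, "y": 3, "z": 3, "rx": 0, "ry": 0, "rz": 0},
    {"x": -2.1, "y": 3, "z": 3, "rx": 0, "ry": 0, "rz": 0},
    {"x": 0, "y": 3, "z": 0, "rx": 0, "ry": 0, "rz": 0},
    {"x": 0, "y": 2.5, "z": 0, "rx": 0, "ry": 0, "rz": 0},
    {"x": 0, "y": 0, "z": 0, "rx": 0, "ry": 0, "rz": 0},
  ],
)

```text
clock: 2.48
position: [0.5349, 0.0461, 0.0957]
ee_rot: [-1.293, 1.076, -1.069]
force: [0.1, -0.4, 0.7]
width: 0.446
```

```bash
python3 st.py; cat > pic.py <<'E'
from h import *;import cv2,sys
k=sys.argv[1]
a=arm.get_image("side")[160:280,165:325];b=arm.get_image("top")[130:250,180:340]
cv2.imwrite(f"pics/s{k}.png",cv2.resize(a,None,fx=5,fy=5,interpolation=cv2.INTER_CUBIC));cv2.imwrite(f"pics/t{k}.png",cv2.resize(b,None,fx=5,fy=5,interpolation=cv2.INTER_CUBIC))
E
python3 pic.py 1
```

```text
t 2.475 bay TCP mm [-115.3  -31.6   95.7] tipz 76.7
tool in bay
 [[-0.009 -0.004  1.   ]
 [-1.     0.002 -0.009]
 [-0.002 -1.    -0.004]] F bay [-0.02 -0.4   0.72] w 0.44600969006702296 [ 0.06  0.5  -0.33  1.93  0.22  0.76 -1.78]
```

View pics/s1.png

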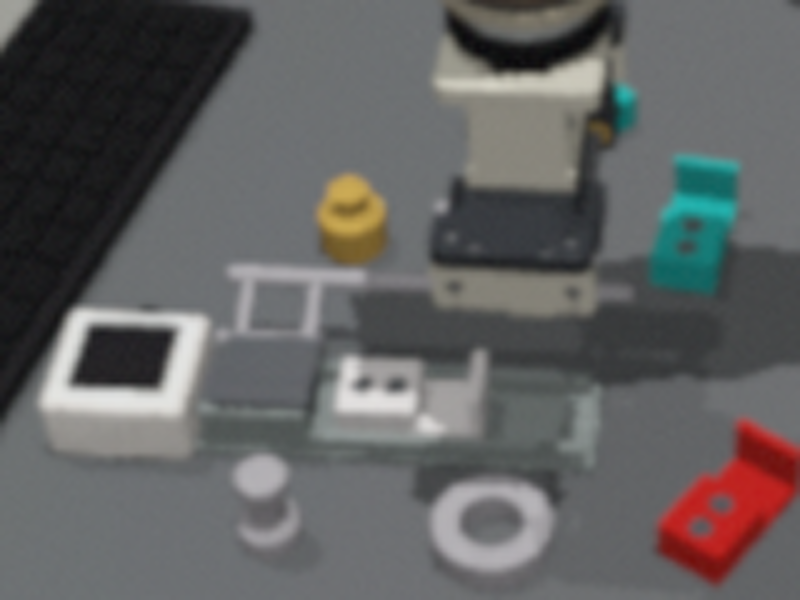

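View pics/t1.png

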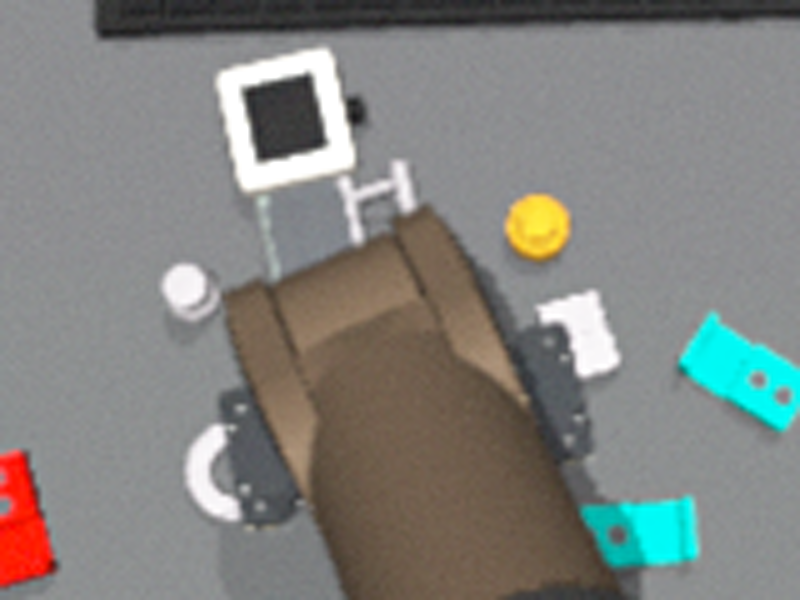

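>>> move_arm(
  series=[
    {"x": -0.15, "y": 2, "z": 0, "rx": 0, "ry": -0.008, "rz": 0},
    {"x": 0, "y": 1, "z": 0, "rx": 0, "ry": 0, "rz": 0},
    {"x": 0, "y": 0, "z": 0, "rx": 0, "ry": 0, "rz": 0},
  ],
)

```text
clock: 2.95
position: [0.5385, 0.0469, 0.071]
ee_rot: [-1.289, 1.064, -1.069]
force: [-0.3, 0.1, -0.3]
width: 0.446
```

```bash
python3 st.py
```

```text
t 2.95 bay TCP mm [-111.6  -31.4   71. ] tipz 52.0
tool in bay
 [[-0.003  0.005  1.   ]
 [-1.     0.001 -0.003]
 [-0.001 -1.     0.005]] F bay [-0.23  0.2  -0.31] w 0.44591725668094695 [ 0.05  0.53 -0.31  1.95  0.25  0.69 -1.8 ]
```

>>> move_arm(
  series=[
    {"x": -0.15, "y": 0.8, "z": -0.4, "rx": 0, "ry": 0, "rz": 0},
    {"x": 0, "y": 0.8, "z": 0, "rx": 0, "ry": 0, "rz": 0},
    {"x": 0, "y": 0, "z": 0, "rx": 0, "ry": 0, "rz": 0},
  ],
)

```text
clock: 3.32
position: [0.5354, 0.048, 0.0558]
ee_rot: [-1.286, 1.062, -1.071]
force: [-0.6, 0.3, 1.5]
width: 0.448
```

```bash
python3 st.py
```

```text
t 3.325 bay TCP mm [-114.5  -29.8   55.8] tipz 36.8
tool in bay
 [[-0.003  0.009  1.   ]
 [-1.     0.001 -0.003]
 [-0.001 -1.     0.009]] F bay [-0.52  0.37  1.46] w 0.4484524531306535 [ 0.04  0.55 -0.31  1.97  0.26  0.65 -1.82]
```

>>> move_arm(
  series=[
    {"x": 0, "y": 0.8, "z": 0, "rx": -0.009, "ry": 0, "rz": 0},
    {"x": 0, "y": 0.7, "z": 0, "rx": 0, "ry": 0, "rz": 0},
    {"x": 0, "y": 0, "z": 0, "rx": 0, "ry": 0, "rz": 0},
  ],
)

```text
clock: 3.7
position: [0.5357, 0.0491, 0.0402]
ee_rot: [-1.293, 1.068, -1.066]
force: [-1.4, 0.7, 4.1]
width: 0.448
```

```bash
python3 st.py; python3 pic.py 2
```

```text
t 3.7 bay TCP mm [-114.   -28.8   40.2] tipz 21.2
tool in bay
 [[-0.002 -0.     1.   ]
 [-1.     0.001 -0.002]
 [-0.001 -1.    -0.   ]] F bay [-1.23  0.97  4.13] w 0.4476858027764611 [ 0.03  0.58 -0.3   1.97  0.27  0.63 -1.82]
```

View pics/s2.png

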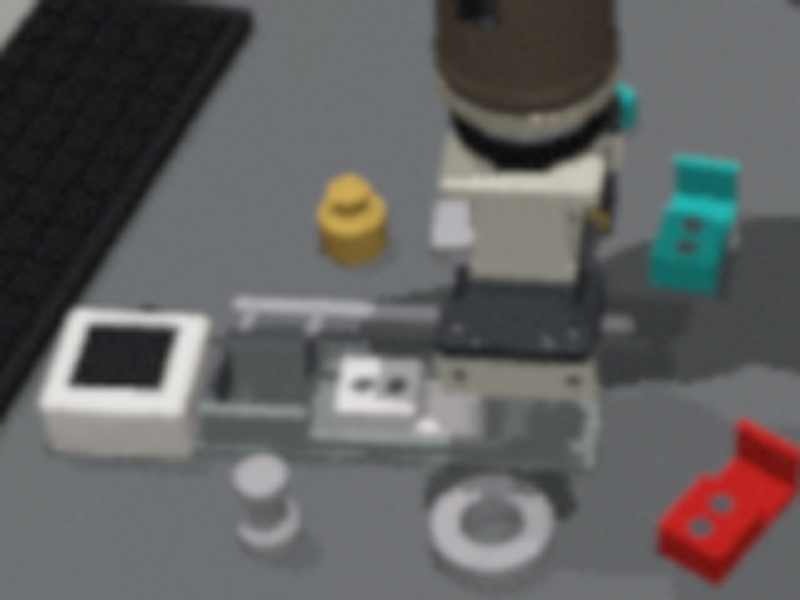

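View pics/t2.png

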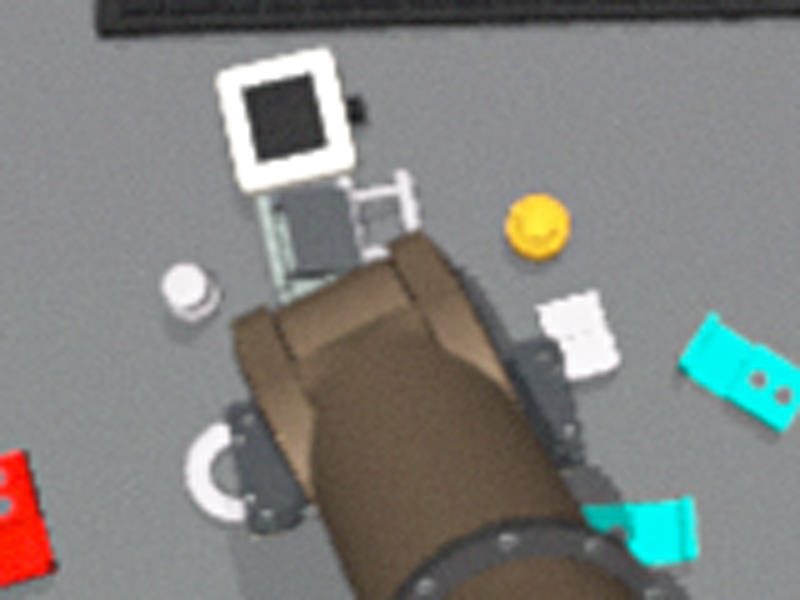

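>>> move_arm(
  series=[
    {"x": 0, "y": 0, "z": 0.7, "rx": 0, "ry": 0, "rz": 0},
    {"x": 0, "y": 0, "z": 0.7, "rx": 0, "ry": 0, "rz": 0},
    {"x": 0, "y": 0, "z": 0.5, "rx": 0, "ry": 0, "rz": 0},
    {"x": 0, "y": 0, "z": 0.5, "rx": 0, "ry": 0, "rz": 0},
  ],
)

```text
clock: 4.3
position: [0.5526, 0.0538, 0.0394]
ee_rot: [-1.304, 1.077, -1.059]
force: [-10.3, 2.0, 8.0]
width: 0.449
```

```bash
python3 st.py
```

```text
t 4.3 bay TCP mm [-96.5 -27.4  39.4] tipz 20.4
tool in bay
 [[-0.002 -0.014  1.   ]
 [-1.     0.002 -0.002]
 [-0.002 -1.    -0.014]] F bay [-9.74  3.95  7.98] w 0.44891167906134427 [ 0.02  0.6  -0.3   1.91  0.27  0.68 -1.82]
```

>>> move_arm(
  series=[
    {"x": 0.1, "y": -0.1, "z": 0.4, "rx": 0.014, "ry": 0, "rz": 0},
    {"x": 0, "y": 0, "z": 0.4, "rx": 0, "ry": 0, "rz": 0},
  ],
)

```text
clock: 4.55
position: [0.5554, 0.0546, 0.0392]
ee_rot: [-1.301, 1.074, -1.06]
force: [-9.9, 1.1, 8.4]
width: 0.447
```

```bash
python3 st.py; python3 pic.py 3
```

```text
t 4.55 bay TCP mm [-93.6 -27.1  39.2] tipz 20.2
tool in bay
 [[-0.001 -0.01   1.   ]
 [-1.     0.003 -0.001]
 [-0.003 -1.    -0.01 ]] F bay [-9.51  3.03  8.36] w 0.4469487284558922 [ 0.02  0.61 -0.3   1.91  0.27  0.67 -1.82]
```

View pics/s3.png

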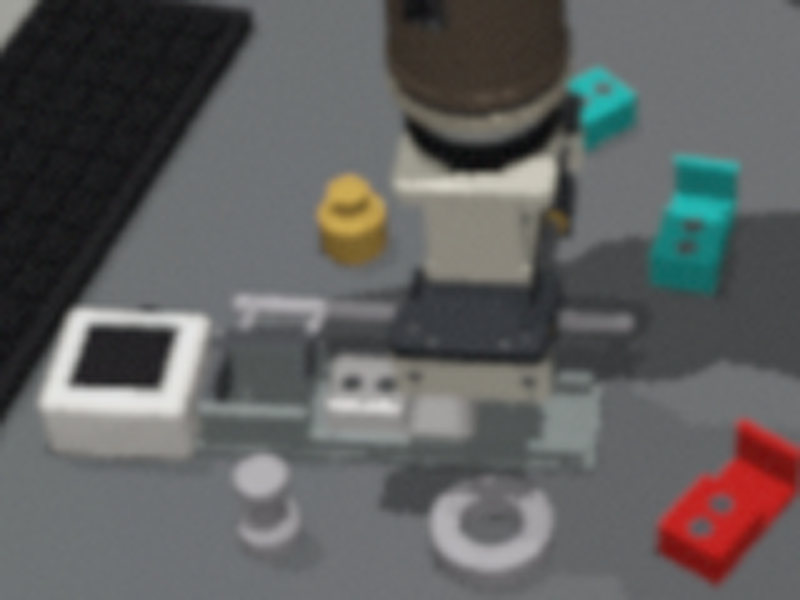

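>>> move_arm(
  series=[
    {"x": 0.1, "y": -0.15, "z": 0.5, "rx": 0.012, "ry": 0, "rz": 0},
    {"x": 0.1, "y": -0.1, "z": 0.7, "rx": 0, "ry": 0, "rz": 0},
    {"x": 0.1, "y": -0.1, "z": 0.7, "rx": 0, "ry": 0, "rz": 0},
  ],
)

```text
clock: 5.03
position: [0.5668, 0.0564, 0.0405]
ee_rot: [-1.303, 1.076, -1.055]
force: [-7.8, 3.7, 4.5]
width: 0.446
```

```bash
python3 st.py
```

```text
t 5.025 bay TCP mm [-82.1 -27.6  40.5] tipz 21.5
tool in bay
 [[ 0.001 -0.013  1.   ]
 [-1.     0.005  0.001]
 [-0.005 -1.    -0.013]] F bay [-6.96  5.15  4.46] w 0.446222005423346 [ 0.02  0.62 -0.3   1.88  0.26  0.7  -1.81]
```

>>> move_arm(
  series=[
    {"x": 0, "y": -0.05, "z": 0.7, "rx": 0.012, "ry": 0, "rz": 0},
    {"x": 0, "y": -0.05, "z": 0.7, "rx": 0.002, "ry": 0, "rz": 0},
    {"x": 0.05, "y": -0.05, "z": 0.7, "rx": 0.002, "ry": 0, "rz": 0},
    {"x": 0, "y": -0.05, "z": 0.7, "rx": 0.002, "ry": 0, "rz": 0},
  ],
)

```text
clock: 5.52
position: [0.5851, 0.0614, 0.0398]
ee_rot: [-1.303, 1.077, -1.053]
force: [-10.1, 0.5, 8.3]
width: 0.446
```

```bash
python3 st.py; python3 pic.py 4
```

```text
t 5.525 bay TCP mm [-63.2 -26.2  39.8] tipz 20.8
tool in bay
 [[ 0.002 -0.015  1.   ]
 [-1.     0.006  0.002]
 [-0.006 -1.    -0.015]] F bay [-9.85  2.46  8.31] w 0.4456667661781912 [ 0.02  0.64 -0.3   1.83  0.26  0.72 -1.8 ]
```

View pics/s4.png

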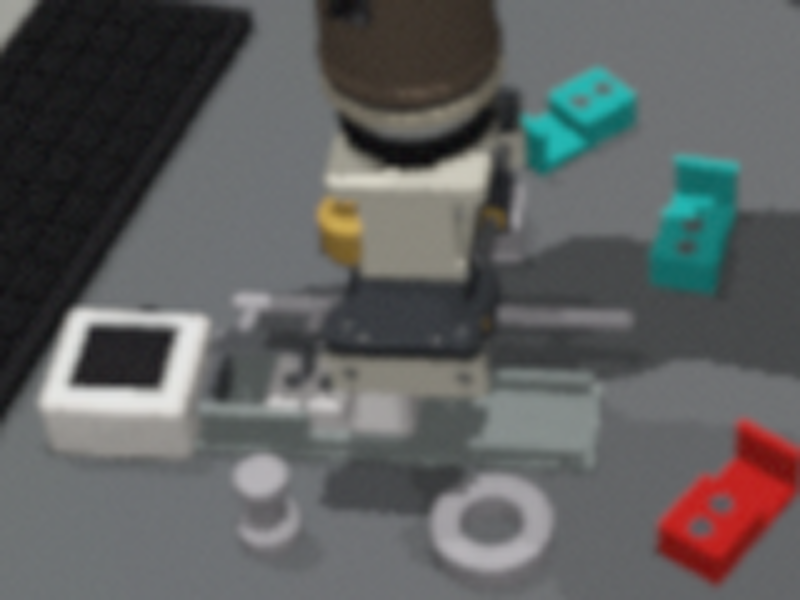

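>>> move_arm(
  series=[
    {"x": 0.1, "y": -0.1, "z": 0.7, "rx": 0.01, "ry": 0, "rz": 0},
    {"x": 0.1, "y": -0.1, "z": 0.7, "rx": 0.005, "ry": 0, "rz": 0},
    {"x": 0.1, "y": -0.1, "z": 0.6, "rx": 0.005, "ry": 0, "rz": 0},
    {"x": 0.05, "y": -0.05, "z": 0.5, "rx": 0.005, "ry": 0, "rz": 0},
  ],
)

```text
clock: 6.12
position: [0.6015, 0.0644, 0.0403]
ee_rot: [-1.296, 1.072, -1.053]
force: [-6.9, 2.9, 4.3]
width: 0.447
```

```bash
python3 st.py
```

```text
t 6.125 bay TCP mm [-46.4 -26.4  40.3] tipz 21.3
tool in bay
 [[ 0.004 -0.007  1.   ]
 [-1.     0.009  0.004]
 [-0.009 -1.    -0.007]] F bay [-6.22  4.22  4.33] w 0.4469813081175935 [ 0.01  0.66 -0.3   1.79  0.26  0.74 -1.79]
```

>>> move_arm(
  series=[
    {"x": 0.1, "y": -0.08, "z": 0.5, "rx": 0.005, "ry": 0, "rz": 0},
    {"x": 0.05, "y": -0.08, "z": 0.5, "rx": 0.005, "ry": 0, "rz": 0},
  ],
)

```text
clock: 6.38
position: [0.6069, 0.0656, 0.0404]
ee_rot: [-1.295, 1.072, -1.051]
force: [-5.9, 2.5, 3.5]
width: 0.447
```

```bash
python3 st.py
```

```text
t 6.375 bay TCP mm [-41.  -26.3  40.4] tipz 21.4
tool in bay
 [[ 0.005 -0.007  1.   ]
 [-1.     0.01   0.005]
 [-0.01  -1.    -0.007]] F bay [-5.33  3.54  3.5 ] w 0.4469742354272693 [ 0.01  0.67 -0.3   1.78  0.26  0.74 -1.79]
```

>>> move_arm(
  series=[
    {"x": 0.05, "y": -0.08, "z": 0.4, "rx": 0.005, "ry": 0, "rz": 0},
  ],
)

```text
clock: 6.5
position: [0.6088, 0.066, 0.0405]
ee_rot: [-1.295, 1.071, -1.051]
force: [-6.3, 2.2, 3.2]
width: 0.447
```

```bash
python3 st.py
```

```text
t 6.5 bay TCP mm [-39.  -26.3  40.5] tipz 21.5
tool in bay
 [[ 0.005 -0.006  1.   ]
 [-1.     0.011  0.005]
 [-0.011 -1.    -0.006]] F bay [-5.77  3.34  3.24] w 0.4470545622989026 [ 0.01  0.67 -0.3   1.77  0.26  0.75 -1.79]
```

>>> move_arm(
  series=[
    {"x": 0.05, "y": -0.05, "z": 0.5, "rx": 0.005, "ry": 0, "rz": 0},
    {"x": 0.05, "y": -0.05, "z": 0.4, "rx": 0.0, "ry": 0, "rz": 0},
  ],
)

```text
clock: 6.75
position: [0.612, 0.0669, 0.0398]
ee_rot: [-1.3, 1.075, -1.047]
force: [-14.0, -0.6, 12.3]
width: 0.448
```

```bash
python3 st.py
```

```text
t 6.75 bay TCP mm [-35.7 -26.1  39.8] tipz 20.8
tool in bay
 [[ 0.006 -0.013  1.   ]
 [-1.     0.011  0.006]
 [-0.011 -1.    -0.013]] F bay [-13.83   2.06  12.28] w 0.447675369300665 [ 0.01  0.68 -0.3   1.76  0.26  0.76 -1.78]
```

>>> move_arm(
  series=[
    {"x": 0.05, "y": -0.05, "z": 0.4, "rx": 0.0, "ry": 0, "rz": 0},
  ],
)

```text
clock: 6.88
position: [0.612, 0.0669, 0.0397]
ee_rot: [-1.307, 1.08, -1.043]
force: [-15.9, 0.8, 16.2]
width: 0.447
```

```bash
python3 st.py
```

```text
t 6.875 bay TCP mm [-35.6 -26.   39.7] tipz 20.7
tool in bay
 [[ 0.007 -0.021  1.   ]
 [-1.     0.011  0.007]
 [-0.011 -1.    -0.021]] F bay [-15.48   3.81  16.19] w 0.4468205032054164 [ 0.01  0.68 -0.3   1.75  0.25  0.77 -1.78]
```

>>> move_arm(
  series=[
    {"x": 0, "y": -0.2, "z": 0.4, "rx": 0.02, "ry": 0, "rz": 0},
    {"x": 0, "y": -0.1, "z": 0.6, "rx": 0.01, "ry": 0, "rz": 0},
  ],
)

```text
clock: 7.12
position: [0.6121, 0.0669, 0.0397]
ee_rot: [-1.3, 1.072, -1.047]
force: [-20.5, -1.8, 13.8]
width: 0.446
```

```bash
python3 st.py; python3 pic.py 5
```

```text
t 7.125 bay TCP mm [-35.5 -26.   39.7] tipz 20.7
tool in bay
 [[ 0.008 -0.011  1.   ]
 [-1.     0.01   0.008]
 [-0.01  -1.    -0.011]] F bay [-20.5    2.16  13.77] w 0.4457305860480461 [ 0.01  0.68 -0.3   1.76  0.26  0.76 -1.78]
```

View pics/s5.png

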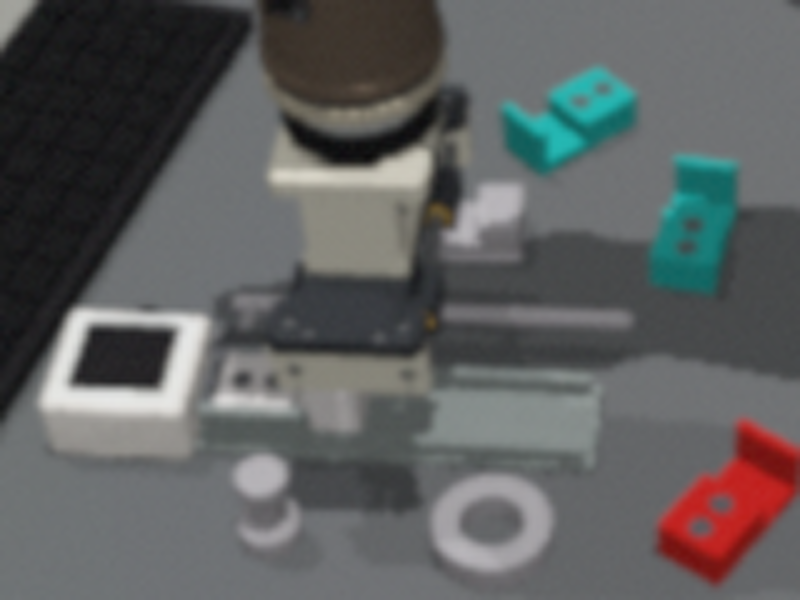

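View pics/t5.png

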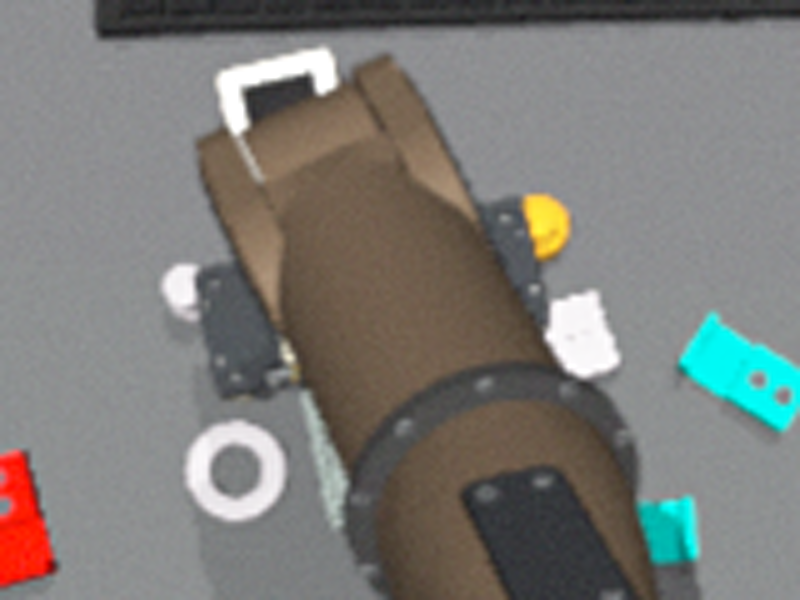

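```bash
python3 - <<'E'
from h import *
q=[0.64200561,0.09929831,0.19386293]
for x in(13,10,7):
    P=np.array([[37,18,28],[-3,18,28],[-3,18,16],[-37,18,16],[20,0,28],[8,0,28]])+[x,0,0]
    print(x,((proj("side",b2w(P,q))-[165,160]+.5)*5-.5).round(0).tolist())
E
python3 - <<'E'
import cv2
a=cv2.imread("pics/s5.png")[320:480,180:380];cv2.imwrite("pics/s5z.png",cv2.resize(a,None,fx=4,fy=3.7))
E
```

```text
13 [[212.0, 402.0], [289.0, 406.0], [292.0, 422.0], [357.0, 425.0], [252.0, 378.0], [274.0, 379.0]]
10 [[218.0, 402.0], [295.0, 406.0], [297.0, 422.0], [363.0, 426.0], [257.0, 378.0], [280.0, 379.0]]
7 [[223.0, 402.0], [301.0, 407.0], [303.0, 422.0], [369.0, 426.0], [263.0, 378.0], [286.0, 380.0]]
```

View pics/s5z.png

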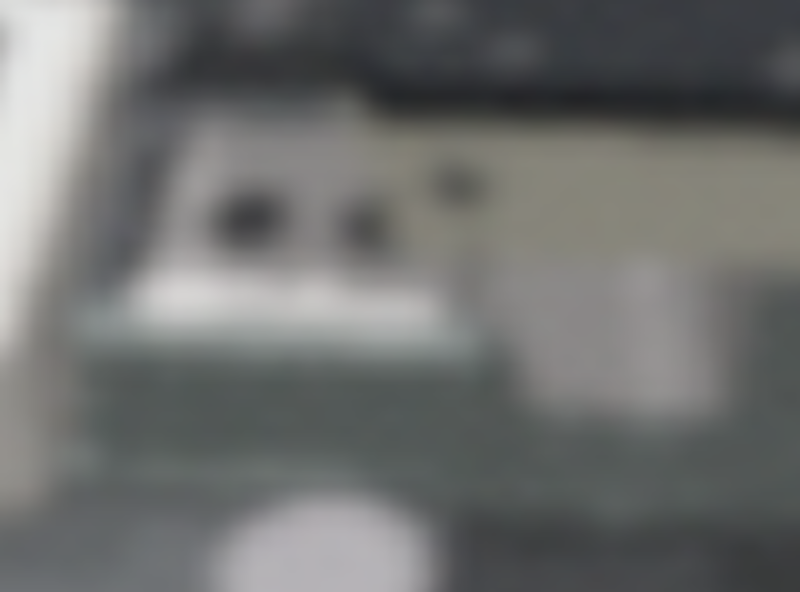

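>>> move_arm(
  series=[
    {"x": 0, "y": -0.05, "z": -0.3, "rx": 0.005, "ry": 0, "rz": 0},
    {"x": 0, "y": 0, "z": -0.5, "rx": 0, "ry": 0, "rz": 0},
    {"x": 0, "y": 0, "z": -0.5, "rx": 0, "ry": 0, "rz": 0},
  ],
)

```text
clock: 7.6
position: [0.6018, 0.0657, 0.0417]
ee_rot: [-1.291, 1.064, -1.05]
force: [2.1, 3.7, 3.1]
width: 0.446
```

```bash
python3 st.py
```

```text
t 7.6 bay TCP mm [-45.9 -25.2  41.7] tipz 22.7
tool in bay
 [[ 0.009  0.     1.   ]
 [-1.     0.011  0.009]
 [-0.011 -1.     0.   ]] F bay [2.77 3.27 3.07] w 0.44616852762995196 [ 0.02  0.66 -0.3   1.8   0.26  0.73 -1.79]
```

>>> move_arm(
  series=[
    {"x": 0.2, "y": -0.6, "z": 0, "rx": 0, "ry": 0, "rz": 0},
    {"x": 0.2, "y": -0.6, "z": 0, "rx": 0, "ry": 0, "rz": 0},
    {"x": 0, "y": -0.6, "z": 0, "rx": 0, "ry": 0, "rz": 0},
    {"x": 0, "y": -0.6, "z": 0, "rx": 0, "ry": 0, "rz": 0},
    {"x": 0, "y": -0.7, "z": 0, "rx": 0, "ry": 0, "rz": 0},
    {"x": 0, "y": -1, "z": -0.5, "rx": 0, "ry": 0, "rz": 0},
    {"x": 0, "y": -2, "z": -0.5, "rx": 0, "ry": 0, "rz": 0},
    {"x": 0, "y": -3, "z": -1, "rx": 0, "ry": 0, "rz": 0},
    {"x": 0, "y": -4, "z": -3, "rx": 0, "ry": 0, "rz": 0},
    {"x": 0, "y": -4, "z": -4, "rx": 0, "ry": 0, "rz": 0},
    {"x": 0, "y": 0, "z": 0, "rx": 0, "ry": 0, "rz": 0},
  ],
)

```text
clock: 8.98
position: [0.5083, 0.0403, 0.2228]
ee_rot: [-1.294, 1.068, -1.049]
force: [0.7, 0.8, -0.6]
width: 0.448
```

```bash
python3 st.py; python3 pic.py 6
```

```text
t 8.975 bay TCP mm [-142.5  -32.1  222.8] tipz 203.8
tool in bay
 [[ 0.008 -0.005  1.   ]
 [-1.     0.011  0.008]
 [-0.011 -1.    -0.005]] F bay [ 0.86  0.59 -0.63] w 0.44770824511836016 [ 0.13  0.31 -0.39  1.85  0.12  1.01 -1.68]
```

View pics/s6.png

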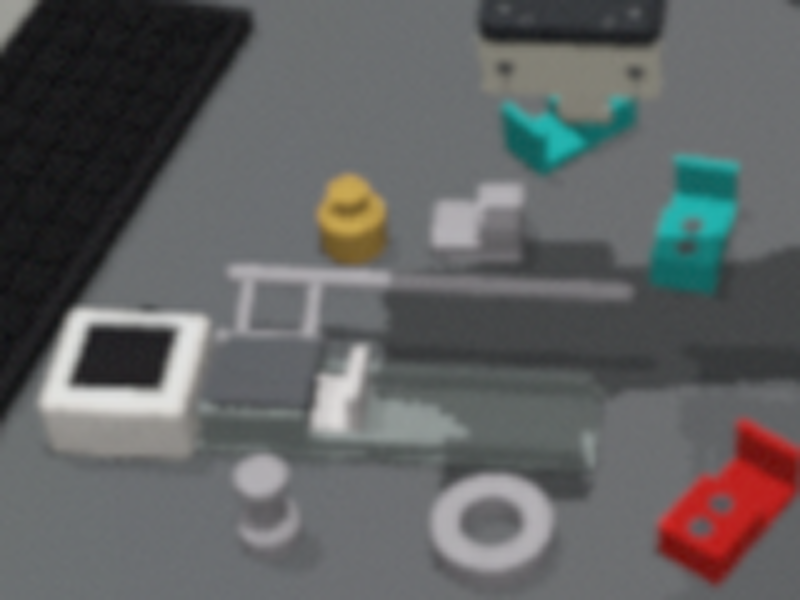

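```bash
python3 - <<'E'
from h import *
q=[0.64200561,0.09929831,0.19386293]
for x in(13,9):
    P=np.array([[-37,-18,38],[-37,18,38],[-37,18,16]])+[x,0,0]
    print(x,((proj("side",b2w(P,q))-[165,160]+.5)*5-.5).round(0).tolist())
import cv2
a=cv2.imread("pics/s6.png")[320:480,280:480];cv2.imwrite("pics/s6z.png",cv2.resize(a,None,fx=4,fy=3.7))
E
```

```text
13 [[365.0, 345.0], [353.0, 396.0], [357.0, 425.0]]
9 [[372.0, 345.0], [361.0, 397.0], [365.0, 426.0]]
```

View pics/s6z.png

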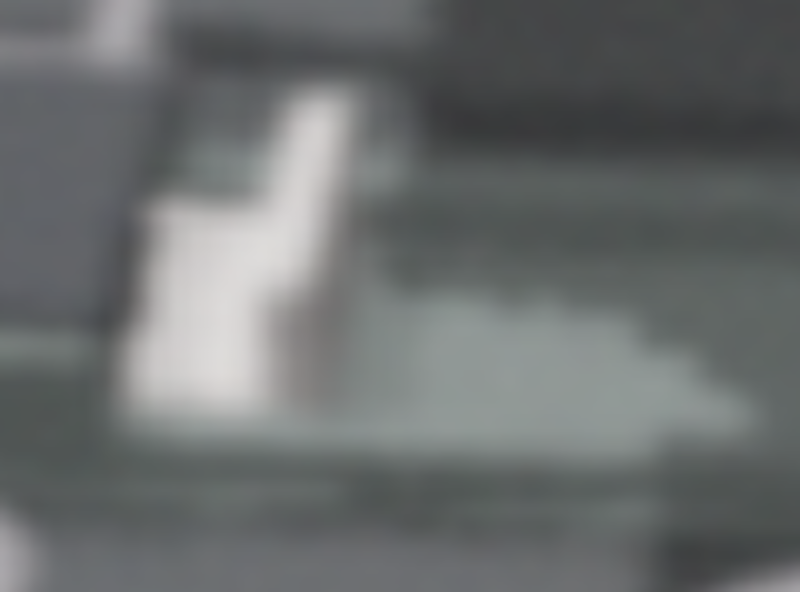

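View pics/t6.png

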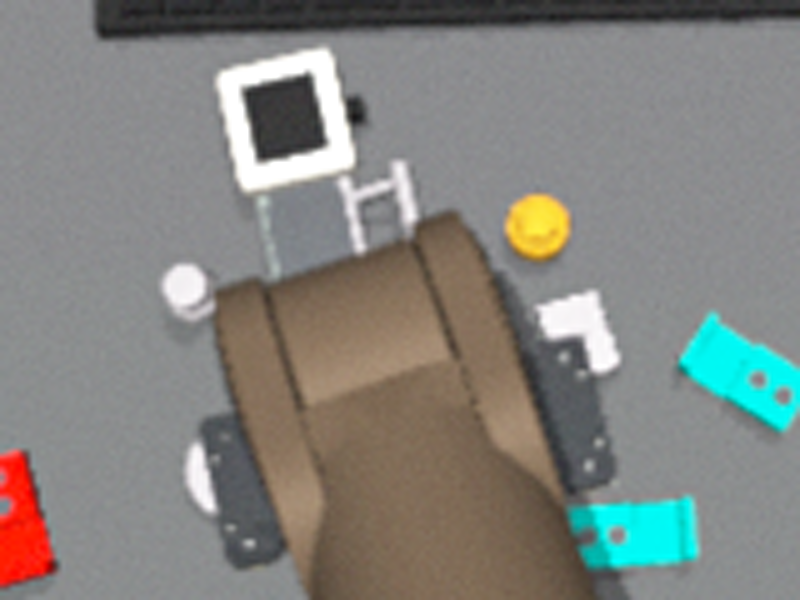

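>>> move_arm(
  series=[
    {"x": 4, "y": 0, "z": -2, "rx": 0, "ry": 0, "rz": 0},
    {"x": 5, "y": 0, "z": -3, "rx": 0, "ry": 0, "rz": 0},
    {"x": 5, "y": 0, "z": -3, "rx": 0, "ry": 0, "rz": 0},
    {"x": 5, "y": 0, "z": -3, "rx": 0, "ry": 0, "rz": 0},
    {"x": 5, "y": 0, "z": -2, "rx": 0, "ry": 0, "rz": 0},
    {"x": 5, "y": 0, "z": 0, "rx": 0, "ry": 0, "rz": 0},
    {"x": 0, "y": 0, "z": 0, "rx": 0, "ry": 0, "rz": 0},
  ],
)

```text
clock: 9.95
position: [0.4401, -0.2786, 0.2113]
ee_rot: [-1.298, 1.075, -1.038]
force: [0.2, 0.5, -0.4]
width: 0.452
```

```bash
python3 pic.py 7; python3 - <<'E'
from h import *
q=[0.64200561,0.09929831,0.19386293]
for x in(13,9):
    P=np.array([[-37,-18,38],[-37,18,38]])+[x,0,0]
    print(x,((proj("side",b2w(P,q))-[165,160]+.5)*5-.5).round(0).tolist(),((proj("top",b2w(P,q))-[180,130]+.5)*5-.5).round(0).tolist())
E
```

```text
13 [[365.0, 345.0], [353.0, 396.0]] [[361.0, 308.0], [301.0, 321.0]]
9 [[372.0, 345.0], [361.0, 397.0]] [[362.0, 314.0], [303.0, 327.0]]
```

View pics/s7.png

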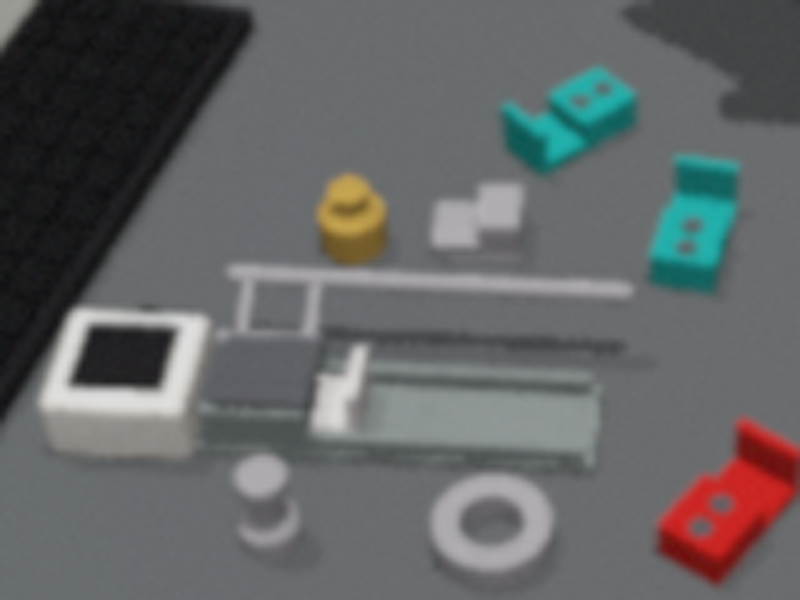

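View pics/t7.png

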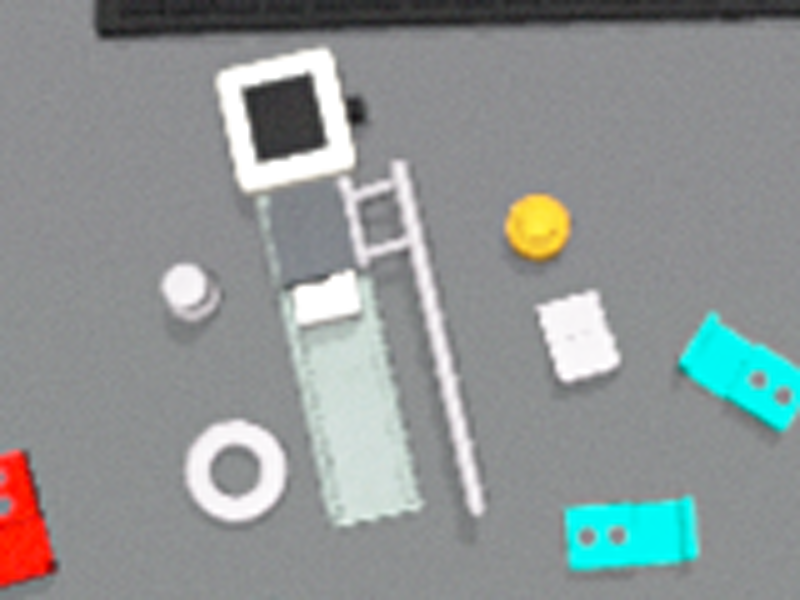

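```bash
python3 -c "
from cell import arm
print(arm.sign_off())"
```

```text
the job is handed in; nothing more can be done
None
```

The carrier is in the bay against the end stop, the flap has shut by itself over it, and the job is handed in at about 10 s on the clock.

I set the jaw to 41 mm. The right fingertip pressed the bar down to about joint 0.75, at about 4 N. The left fingertip then pushed the carrier's rear plate inward. I backed off about 10 mm with the bar still held down, then let the bar up and moved the hand well clear.

**Push home:** the carrier stopped dead at tool bay x ≈ -35.5 mm, with the push force rising to 20 N and no further motion. During that final push the finger also pressed down with up to 16 N, partly on the plate.

**Last pictures:**
- **Flap and bar:** the bar and flap are back at their shut positions. The carrier's tongue and plate are outside the mouth.
- **Bystanders:** the ring, plug, block and weight look unmoved. I did not look again at the mouse, gauge box or brush, but the hand never went down near them.
- **Robot:** it touches nothing and the force reads about zero.

**Small disagreement:** the carrier's origin measured about 11 to 13 mm in the bay, against a nominal 13 mm. The finger stopped about 2 mm short of the value I computed. Both are within my roughly 2 mm pose error, and I relied on the hard stop under force as proof that it is home.

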